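# Roll the shaft blank into the V-block

### The arm

A 6-joint arm with a two-finger parallel gripper is mounted at the origin on the work surface. World frame = base frame: x ahead of the robot, y to its left, z up, the work surface at z = 0. Lengths are in mm, angles in rad, forces in N, time in s.
With the tool pointing down it reaches from about 250 to 775 mm from the base axis. Payload 8.9 kg.
Tool frame: the origin (TCP) lies at the very end of the fingers, on their centre line; the grasp point (between the pads) lies 19 mm behind it; y points along the fingers, x is the direction in which the jaws open and shut, and the axes are right-handed (so a half turn about y gives the same grasp; the last joint's range is limited). The gripper opens to 85 mm and grips with 20 to 120 N. Pads are 22 mm wide; open, the fingers measure 114 mm over their backs; the gripper's body (76 mm by 85 mm) begins 54 mm behind the grasp point. The pads swing forward as they close: fully open they stand 13 mm farther back than shut.
Start: joints at [-1.449, 0.291, -0.153, 1.127, 0, 1.431], TCP at [135.375, -507.245, 231.305] pointing down, gripper open.
Joint ranges: [-2.52, 2.52], [-0.91, 1.74], [-1.3, 1.37], [-1.96, 2.02], [-1.52, 1.47], [-3.14, 3.14]. Speed limits (rad/s): [2.22, 2.22, 2.79, 3.14, 3.14, 3.14].

### API

Orientations are given as a rotation vector (axis times angle).
In Python, from cell import get_obs, cams, job gives the robot as it stands.
- The arm moves only by the tool servo_tool, never from a script. Its arguments are lists of equal length, an entry for each row: "delta_pos": the shift along the tool's x, y, z in m, a list of three; "turn": the turn, a rotation vector about the tool's x, y, z in rad, a list of three; "fingers": the gripper command: -1 is fully open, 1 is shut, values between are in proportion. In form: {"delta_pos": [[x, y, z], ...], "turn": [[rx, ry, rz], ...], "fingers": [fingers, ...]}. A call has 1 to 20 rows; each row is the pose to reach, as a shift and turn from the pose commanded when the call began, along the tool's axes at that moment; what a row does not reach only later rows make up. A row lasts 1/8 s, in which the tool goes at most 62.5 mm and 10.7 degrees, less where a joint would pass 70% of its speed; a pose out of reach is approached as far as the arm can. A call with a gripper value outside its range is refused whole. The fingers move at their own pace and stop on an object; "grip_force" is the grip in N (left out, the last holds). Time passes only in rows, so rows that repeat a pose let the fingers close. It gives the time, the measured TCP pose, the force and the opening at its end, in the units of the state.
- get_obs(): the state, without advancing time (a new reading comes with each control period).
- cams.get_image(name): name is "scene" or "top" or "wrist"; returns the picture (420x560x3 uint8, blue, green, red); there is no depth.
- cams.camera_model(name): a dict with "vfov" (degrees; the focal length in pixels is half the picture's height over the tangent of half this angle, whatever the lens; pixels are square), "cx", "cy" (the principal point, pixels), "rvec" (rotation vector, rad) and "tvec" (3), from world to camera coordinates, as OpenCV has them; the wrist camera has in their place "mount" (4x4, takes a point from camera to tool coordinates, whose origin is the TCP and whose axes are the tool frame's). Camera axes: x right, y down, z forward; pixel columns grow to the right and rows downward; lengths in mm; the calibration is good to about 2 mm. A picture is of the moment at which its call begins: read the wrist's pose just before it. camera_model takes no time and is no camera call.
- job.finish_job(): hands the job in, once; it reports no verdict.
The state is a dict: "time": time; "q": joint angles; "joint_vel": joint speeds; "joint_efforts": joint torques, N m; "position": TCP position; "eef_rot": TCP orientation; "contact_force": force on the tool from outside, world axes, zero at the start; "ft_torque": the same for the moment, N m; "opening": opening from 0.0 (shut) to 1.0 (fully open).
Only numpy, scipy, OpenCV 4.12 (cv2) and the standard library are available. Lean on these libraries where they do the work, as an engineer would, in place of code of your own. Each camera call takes 0.05 s, during which the arm holds its last target. There are 200 camera calls.

### The job

Roll the thick aluminium bar along the bench by pushing its side, up the ramp and into the groove of the V-block, then push it endwise along the groove until its end touches the end stop. Never pick the bar up or tip it on end, leave it resting there, and leave the thin bar, the mouse and the pen cup where they are.

Things in the scene. Friction and masses are not known exactly. Their poses are not given: they have to be found in the camera images.
- bar: The thick bar, the one to roll: plain solid aluminium cylinder, 40 mm diameter, 160 mm long, about 0.54 kg, loose, lying on the bench on one side of the V-block (either side), roughly parallel to its groove. Origin at its middle, on its axis (20 mm above the bench at the start); x runs along the axis. It rolls freely, so its y and z axes turn with it. Smooth: slides easily on the V-block.
- v_block: Low dark steel V-block fixed to the bench; origin on the bench under the middle of the groove, z up. The groove runs along x for 140 mm (x -70 to +70): flanks at 30 degrees, bottom line 2 mm above the bench, crests 12 mm high at y -17 and +17 mm. From each crest a plain ramp as long as the groove slopes down to the bench at y -72 and +72 mm, so a bar can be rolled in from either side.
- stop_face (a point): Point on the V-block's end stop, 25 mm above the bench: the stop is an upright bright steel plate 44 mm wide, 46 mm high, closing the groove's +x end (x = +70 mm of the V-block); its face looks to the V-block's -x. At the start the bar's end is 15 to 45 mm short of this face along the groove, so it clears the stop when rolled straight across.
- groove_home (a point): Where the middle of the thick bar is when it lies in the groove with its end touching the stop: 10 mm to -x of the V-block's middle, 25 mm above the bench; axes as the V-block's. The bar's other end then sticks out 20 mm past the open -x end of the block.
- thin_bar: A bystander: plain aluminium cylinder, 24 mm diameter, 160 mm long, lying loose on the other side of the V-block, roughly parallel to it. Origin at its middle, on its axis (12 mm above the bench); x runs along the axis.
- mouse: A bystander: white computer mouse 108 x 60 mm, 37 mm high, loose; origin at the underside.
- pen_cup: A bystander: black cup, 72 mm diameter, 95 mm high, with three pens standing out to 150 mm, loose; origin at the centre of the underside.
Mind the look-alikes: they are no part of the job. What is shaped like the bar but orange or purple is not meant.

How it is judged (in metres and radians):
On the way, in this order (a step that is already met when the one before it is completed fails the run):
1. the thick bar rolls along the bench: it has turned at least 1.2 rad about its axis (angle between bar's own z axis and vertical above 1.2 rad).
2. the thick bar lies in the groove of the V-block (y of bar in the frame of v_block between -0.005 and 0.005 m and z of bar in the frame of v_block between 0.021 and 0.029 m and angle between the x axis of bar and the x axis of v_block, either way round below 0.06 rad), for 0.2 s.
At the end, for the whole second after the job is handed in: The thick bar lies at rest in the groove (axis within 5 mm of the middle of the groove and parallel to it within 0.06 rad), carried by the V-block, with its end within 4.5 mm of the end stop; the thin bar is within 20 mm and mouse and cup within 25 mm of where they stood (all of step 2 and x of bar in the frame of v_block between -0.0145 and -0.006 m and linear speed of bar below 0.01 m/s and angular speed of bar below 0.3 rad/s and contact force between bar and v_block above 1 N and distance of thin_bar from where it was at the start of the episode below 0.02 m and distance of each of mouse, pen_cup from where it was at the start of the episode below 0.025 m); the robot touches nothing.
It fails at once if the thick bar is lifted off the bench beside the V-block (its middle more than 32 mm above the bench, farther than 100 mm from the groove) (height (world z) of bar above 0.032 m and (y of bar in the frame of v_block below -0.1 m or y of bar in the frame of v_block above 0.1 m)).
It fails at once if the thick bar is lifted (its middle more than 42 mm above the bench) (height (world z) of bar above 0.042 m).
It fails at once if the thick bar is tipped (its axis more than 0.3 rad from level) (angle between bar's own x axis and vertical below 1.27 rad or angle between bar's own x axis and vertical above 1.87 rad).
It fails at once if the thin bar is disturbed (moved more than 20 mm) (distance of thin_bar from where it was at the start of the episode above 0.02 m).
It fails at once if the mouse or the pen cup is disturbed (moved more than 25 mm) (distance of any of mouse, pen_cup from where it was at the start of the episode above 0.025 m).
It also fails if it takes over 54 s, if anything falls off the work surface, if the arm or the gripper's body presses on something with over 40 N, if the wrist force passes 120 N, or if a joint passes its speed limit or range.

## Working session

There is one attempt and no reset: what is moved stays moved. The work goes in short steps, Python scripts to look and compute and a tool call to move; the robot and the scene stay as the last step left them, time stands still between calls to the robot, and variables do not carry over. Pictures are saved under pics/ and viewed, about 8 in all and at most 12, crops included, and the job is handed in when it is done.

Besides the shell and the picture viewer there is one more tool, called after "Emit:" as name(argument=value, ...) on one line, values as JSON. servo_tool: Moves the arm, as the interface text tells. Its arguments: {"type":"object","properties":{"delta_pos":{"type":"array"},"turn":{"type":"array"},"fingers":{"type":"array"},"grip_force":{"type":"number"}},"required":["delta_pos","turn","fingers"]}

```bash
mkdir -p pics; ls; cat > h.py <<'E'
import numpy as np,cv2
from cell import get_obs,cams,job
def K(m):
    f=210/np.tan(np.radians(m['vfov'])/2); return np.array([[f,0,m['cx']],[0,f,m['cy']],[0,0,1.]])
def cam(name,obs=None):
    m=cams.camera_model(name)
    if 'mount' in m:
        o=obs or get_obs(); T=np.eye(4); T[:3,:3]=cv2.Rodrigues(np.array(o['eef_rot'],float))[0]; T[:3,3]=o['position']
        W=T@np.array(m['mount']); return K(m),W[:3,:3],W[:3,3],m
    R=cv2.Rodrigues(np.array(m['rvec'],float))[0]; return K(m),R.T,-R.T@np.array(m['tvec'],float).ravel(),m
def ray(c,uv,z):
    Kc,R,o,m=c; d=R@np.linalg.inv(Kc)@np.array([uv[0],uv[1],1.]); return o+d*(z-o[2])/d[2]
def proj(c,P):
    Kc,R,o,m=c; p=Kc@(R.T@(np.array(P,float)-o)); return p[:2]/p[2]
E
python3 - <<'E'
from h import *
a=cams.get_image('scene');b=cams.get_image('top')
cv2.imwrite('pics/s1.png',a);cv2.imwrite('pics/t1.png',b)
for n in('scene','top','wrist'): print(n,cams.camera_model(n))
print(get_obs())
E
```

```text
pics
scene {'vfov': 54.479085219782945, 'cx': 277.5725842936683, 'cy': 210.8247940078588, 'rvec': array([ 0.88996724,  2.32683974, -1.27421794]), 'tvec': array([ 459.85717474, -178.20401463, 1577.28905789])}
top {'vfov': 45.425702008774444, 'cx': 283.7949227566111, 'cy': 212.39256661133186, 'rvec': array([ 2.141307  , -2.13616088,  0.1942565 ]), 'tvec': array([ -13.70215095,  620.21183145, 1259.73871964])}
wrist {'vfov': 67.98391212382492, 'cx': 282.74976594569443, 'cy': 210.06437940862315, 'mount': array([[ 9.99999960e-01, -8.77685356e-05, -2.67114031e-04,
         6.84351406e-01],
       [ 2.24182760e-04, -3.24475993e-01,  9.45893905e-01,
        -1.42956900e+02],
       [-1.69691813e-04, -9.45893927e-01, -3.24475961e-01,
         8.35907627e+01],
       [ 0.00000000e+00,  0.00000000e+00,  0.00000000e+00,
         1.00000000e+00]])}
{'time': 0.1, 'q': array([-1.44928853e+00,  2.91187016e-01, -1.54082199e-01,  1.12670119e+00,
        1.06133044e-05,  1.43151349e+00]), 'joint_vel': array([ 0.00025558, -0.00107934,  0.00097491, -0.00085374,  0.00018504,
       -0.00140868]), 'joint_efforts': array([ 2.07870500e-03, -5.37978959e+01,  3.31917787e+01,  9.37866513e-03,
       -2.86306113e-04,  7.57743351e-06]), 'position': array([ 135.33412055, -506.83408828,  230.7972209 ]), 'eef_rot': array([-1.32047774,  1.01551649, -1.01415838]), 'contact_force': array([-0.19312249, -0.07560919,  0.52123032]), 'ft_torque': array([-0.00888026, -0.01989309, -0.01036378]), 'opening': 0.9972273701830697}
```

View pics/t1.png

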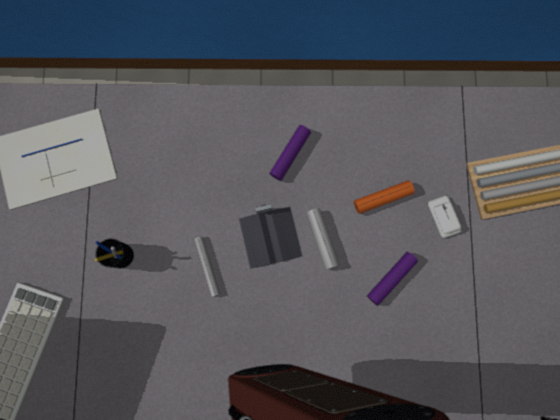

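View pics/s1.png

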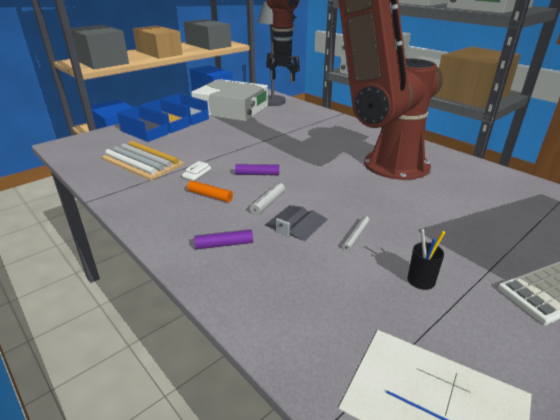

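Top view: the V-block is at about (270,237) with its stop at (264,209). The grey candidates are the thick bar at (322,238), the thin bar at (206,266) and the rods on the tray at (520,175). The orange bar at (384,196) and the purple ones at (290,152) and (392,278) are look-alikes. (322,238) fits: it is bare aluminium, thick, loose and beside the block. Next I'll measure and crop to confirm.

```bash
python3 - <<'E'
from h import *
a=cv2.imread('pics/s1.png');b=cv2.imread('pics/t1.png')
T=cam('top');S=cam('scene')
print('cams',T[2],S[2])
def blobs(img,c,x0,x1,y0,y1,thr,z):
    g=cv2.cvtColor(img,cv2.COLOR_BGR2GRAY); hs=cv2.cvtColor(img,cv2.COLOR_BGR2HSV)
    m=((g>thr)&(hs[...,1]<60)).astype(np.uint8)*255; k=np.zeros_like(m);k[y0:y1,x0:x1]=m[y0:y1,x0:x1]
    cs,_=cv2.findContours(k,cv2.RETR_EXTERNAL,cv2.CHAIN_APPROX_NONE)
    for q in cs:
        if cv2.contourArea(q)>25:
            r=cv2.minAreaRect(q); bp=cv2.boxPoints(r)
            print(np.round(r[0],1),np.round(r[1],1),cv2.contourArea(q)); print('  ',[tuple(np.round(ray(c,p,z)[:2])) for p in bp], np.round(ray(c,r[0],z)[:2]))
blobs(b,T,180,350,190,310,125,20)
print('mouse/others');blobs(b,T,420,470,180,250,150,20)
print('scene');blobs(a,S,240,380,170,260,150,20)
g=cv2.cvtColor(b,cv2.COLOR_BGR2GRAY);k=(g<62).astype(np.uint8)*255;k[:190]=0;k[300:]=0;k[:,:235]=0;k[:,305:]=0
cs,_=cv2.findContours(k,cv2.RETR_EXTERNAL,cv2.CHAIN_APPROX_NONE);q=max(cs,key=cv2.contourArea);r=cv2.minAreaRect(q);bp=cv2.boxPoints(r)
print('block',r,[tuple(np.round(ray(T,p,4)[:2])) for p in bp],np.round(ray(T,r[0],4)))
print('cup',ray(T,(118,254),0),'mouse',ray(T,(444,217),20))
cv2.imwrite('pics/c1.png',np.hstack([cv2.resize(b[190:310,180:360],None,fx=2.6,fy=2.6,interpolation=2)[:312],cv2.resize(a[170:270,240:380],(328,312))[:, :328]]))
E
```

```text
cams [ 399.54494235    3.53350615 1346.15877962] [1292.02969039  755.56084282  700.60913218]
[204.2 266.4] [59.9  4. ] 132.0
   [(np.float64(556.0), np.float64(225.0)), (np.float64(559.0), np.float64(215.0)), (np.float64(408.0), np.float64(168.0)), (np.float64(405.0), np.float64(178.0))] [481. 196.]
[320.4 238.2] [60.7  8.2] 338.0
   [(np.float64(631.0), np.float64(-75.0)), (np.float64(638.0), np.float64(-96.0)), (np.float64(484.0), np.float64(-145.0)), (np.float64(477.0), np.float64(-124.0))] [ 556. -110.]
mouse/others
[444.  215.6] [36.8 20.2] 644.5
   [(np.float64(654.0), np.float64(-400.0)), (np.float64(676.0), np.float64(-452.0)), (np.float64(584.0), np.float64(-486.0)), (np.float64(562.0), np.float64(-435.0))] [ 619. -443.]
scene
[357.8 231. ] [ 6.6 35.1] 171.5
   [(np.float64(556.0), np.float64(209.0)), (np.float64(399.0), np.float64(158.0)), (np.float64(405.0), np.float64(182.0)), (np.float64(559.0), np.float64(231.0))] [484. 197.]
[269.6 195.8] [ 9.7 35.9] 280.0
   [(np.float64(614.0), np.float64(-121.0)), (np.float64(445.0), np.float64(-179.0)), (np.float64(464.0), np.float64(-126.0)), (np.float64(627.0), np.float64(-74.0))] [ 542. -123.]
block ((270.0558166503906, 236.2296600341797), (53.88815689086914, 51.62968826293945), 76.32868957519531) [(np.float64(618.0), np.float64(110.0)), (np.float64(652.0), np.float64(-26.0)), (np.float64(510.0), np.float64(-60.0)), (np.float64(477.0), np.float64(73.0))] [563.  24.   4.]
cup [514.84746486 430.23306844   0.        ] mouse [ 614.73573715 -443.33139545   20.        ]
```

View pics/c1.png

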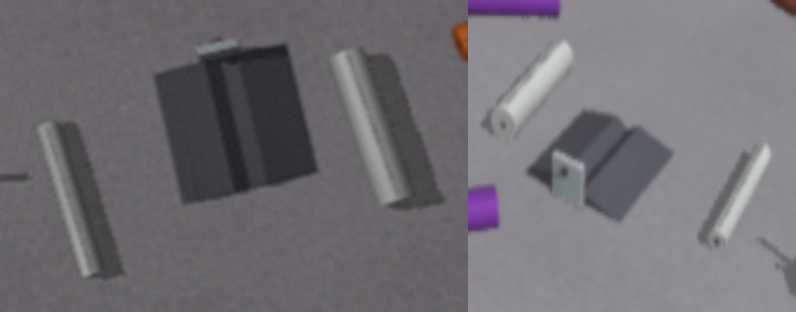

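Confirmed: the grey 40 mm bar lies on the −y side of the block at about (555,−112), and the stop is at the far (+x) end. Next I'll check the tool axes for a closer wrist view.

```bash
python3 - <<'E'
from h import *
o=get_obs();R=cv2.Rodrigues(o['eef_rot'])[0];print(R.round(3))
th=0.26;x=np.array([np.cos(th),np.sin(th),0]);y=np.array([0,0,-1.]);
for s in(1,-1):
    D=np.column_stack([s*x,y,np.cross(s*x,y)]);print(s,cv2.Rodrigues(R.T@D)[0].ravel(),D[:,2])
    P=np.array([545,-50,230])-D[:,2]*-44; print(P,(R.T@(P-o['position'])).round(1))
E
```

```text
[[ 0.258 -0.     0.966]
 [-0.966  0.001  0.258]
 [-0.001 -1.     0.   ]]
1 [-1.04788784e-03 -1.57000550e+00 -7.76087298e-04] [-0.25708055  0.96638998  0.        ]
[533.68845572  -7.47884096 230.        ] [-379.8    1.3  513.6]
-1 [ 7.76254974e-04  1.57158676e+00 -1.04811424e-03] [ 0.25708055 -0.96638998  0.        ]
[556.31154428 -92.52115904 230.        ] [-291.8    1.2  513.6]
```

Emit:
servo_tool(delta_pos=[[-0.38,0,0.514],[-0.38,0,0.514],[-0.38,0,0.514],[-0.38,0,0.514],[-0.38,0,0.514],[-0.38,0,0.514],[-0.38,0,0.514],[-0.38,0,0.514],[-0.38,0,0.514],[-0.38,0,0.514],[-0.38,0,0.514],[-0.38,0,0.514],[-0.38,0,0.514],[-0.38,0,0.514],[-0.38,0,0.514]], turn=[[0,-1.57,0],[0,-1.57,0],[0,-1.57,0],[0,-1.57,0],[0,-1.57,0],[0,-1.57,0],[0,-1.57,0],[0,-1.57,0],[0,-1.57,0],[0,-1.57,0],[0,-1.57,0],[0,-1.57,0],[0,-1.57,0],[0,-1.57,0],[0,-1.57,0]], fingers=[-0.3,-0.3,-0.3,-0.3,-0.3,-0.3,-0.3,-0.3,-0.3,-0.3,-0.3,-0.3,-0.3,-0.3,-0.3])

```text
time: 1.98
position: [533.7, -8.4, 231.5]
eef_rot: [-1.561, -0.203, 0.203]
contact_force: [0.0, -0.0, 0.1]
opening: 0.649
```

```bash
python3 - <<'E'
from h import *
o=get_obs();w=cams.get_image('wrist');cv2.imwrite('pics/w1.png',w);import pickle;pickle.dump(o,open('o1.pkl','wb'));print(o['time'],o['position'],o['q'],o['opening'],np.abs(o['joint_vel']).max())
E
```

```text
1.975 [533.67899429  -8.41399907 231.52340343] [-1.52735809e-01  3.07021276e-01 -1.29948345e-01  1.13361166e+00
 -6.39094408e-05  1.15951197e+00] 0.6491889572844538 0.008678038771140007
```

View pics/w1.png

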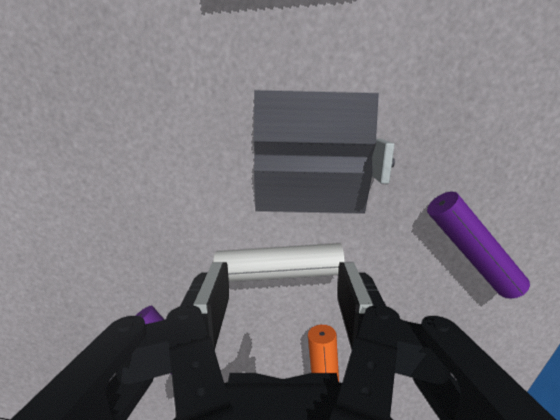

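The wrist view shows the block with bench corners near (255,91), (378,93), (366,213) and (255,212), the stop at (387,161), and the bar from (214,262) to (344,255). Next I'll compute the geometry.

```bash
python3 - <<'E'
from h import *
import pickle
o=pickle.load(open('o1.pkl','rb'));w=cv2.imread('pics/w1.png');c=cam('wrist',o);T=cam('top')
g=cv2.cvtColor(w,cv2.COLOR_BGR2GRAY)
k=(cv2.GaussianBlur(g,(3,3),0)<88).astype(np.uint8)*255;k[:80]=0;k[225:]=0;k[:,:230]=0;k[:,385:]=0
cs,_=cv2.findContours(k,cv2.RETR_EXTERNAL,cv2.CHAIN_APPROX_NONE);q=max(cs,key=cv2.contourArea);print(cv2.boundingRect(q))
q=q[:,0,:].astype(float)
def fit(p,sw=True):
    l=cv2.fitLine(p.astype(np.float32),cv2.DIST_HUBER,0,.01,.01).ravel();return l
top=q[(q[:,1]<100)&(q[:,0]>262)&(q[:,0]<370)];bot=q[(q[:,1]>205)&(q[:,0]>262)&(q[:,0]<358)]
def W(l,x,z): return ray(c,(x,l[3]+(x-l[2])*l[1]/l[0]),z)
A=fit(top);B=fit(bot)
for l in(A,B):
    p1,p2=W(l,255,0),W(l,370,0);d=p2-p1;print('edge',p1[:2],p2[:2],'yaw',np.arctan2(d[1],d[0]))
lft=q[(q[:,0]<262)&(q[:,1]>95)&(q[:,1]<208)]; print('left med',np.median(lft[:,0]))
P=[W(A,np.median(lft[:,0]),0),W(B,np.median(lft[:,0]),0)];print('-x corners',P)
p1,p2=W(A,300,0),W(A,350,0);d=(p2-p1)/np.linalg.norm(p2-p1);
pb=(W(B,300,0)+W(B,320,0))/2;n=np.array([-d[1],d[0],0]);print('width',(p1-pb)@n)
yaw=np.arctan2(d[1],d[0])
# stop plate bright
gs=(g>130).astype(np.uint8)*255;gs[:,:370]=0;gs[:,410:]=0;gs[:130]=0;gs[195:]=0
s=max(cv2.findContours(gs,0,1)[0],key=cv2.contourArea);print('stop',cv2.boundingRect(s),s[:,0].tolist()[:12])
# bar
m=(g>150).astype(np.uint8)*255;m[:225]=0;m[290:]=0;m[:,:200]=0;m[:,360:]=0
s=max(cv2.findContours(m,0,1)[0],key=cv2.contourArea);r=cv2.minAreaRect(s);print('bar',r,cv2.boxPoints(r).tolist())
# row/col extents of bar silhouettes
for x in(230,280,330):
    col=g[225:300,x];print(x,225+np.where(np.abs(np.diff(col.astype(int)))>15)[0])
for y in (256,260,264): print(y,np.where(np.abs(np.diff(g[y,195:365].astype(int)))>25)[0]+195)
E
```

```text
(253, 92, 132, 121)
edge [479.68030616  73.29872593] [609.94096677  92.86121792] yaw 0.14906557650314117
edge [510.95481071 -60.58352616] [653.40955757 -26.58583042] yaw 0.23427389599145515
left med 255.0
-x corners [array([479.68030609,  73.29872623,   0.        ]), array([510.95481288, -60.58353542,   0.        ])]
width 131.09004135001143
stop (370, 130, 40, 65) [[377, 130], [377, 131], [377, 132], [377, 133], [377, 134], [377, 135], [377, 136], [377, 137], [377, 138], [378, 138], [379, 138], [380, 138]]
bar ((280.7571105957031, 256.1065673828125), (32.888343811035156, 159.18959045410156), 83.24092102050781) [[199.78012084960938, 249.1445770263672], [357.8633117675781, 230.40879821777344], [361.7341003417969, 263.06854248046875], [203.65090942382812, 281.8043212890625]]
230 [271 272 274 288 289]
280 [268 269 270 271 275 276 284 285]
330 [242 265 266 267 268 272 273 274 281 282]
256 [343]
260 [213 343 344]
264 [220 221 226 227 337 338 339 343 344]
```

```bash
python3 - <<'E'
from h import *
import pickle
o=pickle.load(open('o1.pkl','rb'));w=cv2.imread('pics/w1.png');c=cam('wrist',o)
g=cv2.cvtColor(w,cv2.COLOR_BGR2GRAY);gb=cv2.GaussianBlur(g,(5,5),0)
print('bench',np.median(g[60:85,250:380]),'block',np.median(g[100:130,270:360]),np.median(g[180:205,270:340]),'bar',np.median(g[250:265,230:330]))
def edge(cols,r0,r1,sgn):  # sub-row of steepest blurred gradient
    P=[]
    for x in cols:
        d=np.diff(gb[r0:r1,x].astype(float))*sgn;i=np.argmax(d);P.append((x,r0+i+.5))
    return cv2.fitLine(np.array(P,np.float32),cv2.DIST_HUBER,0,.01,.01).ravel(),np.array(P)
def W(l,x,z): return ray(c,(x,l[3]+(x-l[2])*l[1]/l[0]),z)
for nm,r0,r1,s,c0,c1,z in(('far',84,100,-1,262,372,0),('near',203,222,1,262,358,0),('barfar',232,256,1,222,338,20)):
    l,P=edge(range(c0,c1,3),r0,r1,s);a,b=W(l,c0,z),W(l,c1,z);d=b-a
    print(nm,l.round(3),a[:2].round(1),b[:2].round(1),'yaw',np.arctan2(d[1],d[0]).round(4))
for y in range(97,210,12):
    d=np.diff(gb[y,240:275].astype(float));d2=np.diff(gb[y,345:400].astype(float));print(y,240.5+np.argmin(d),345.5+np.argmax(d2))
for y in(248,252,256,260):
    d=np.diff(gb[y,200:235].astype(float));d2=np.diff(gb[y,325:360].astype(float));print('bar',y,200.5+np.argmax(d),325.5+np.argmin(d2))
E
```

```text
bench 148.0 block 88.0 69.0 bar 211.0
far [1.000e+00 2.800e-02 3.049e+02 9.070e+01] [486.2  80. ] [606.6 108.5] yaw 0.2322
near [1.000e+00 1.900e-02 3.088e+02 2.119e+02] [520.  -60.3] [639.  -31.4] yaw 0.238
barfar [ 9.980e-01 -5.700e-02  2.736e+02  2.495e+02] [ 483.8 -120. ] [622.5 -73.8] yaw 0.3216
97 253.5 377.5
109 252.5 377.5
121 252.5 376.5
133 251.5 375.5
145 252.5 385.5
157 253.5 383.5
169 251.5 382.5
181 252.5 381.5
193 253.5 368.5
205 254.5 365.5
bar 248 207.5 342.5
bar 252 200.5 343.5
bar 256 213.5 343.5
bar 260 213.5 343.5
```

```bash
python3 - <<'E'
import cv2
w=cv2.imread('pics/w1.png');cv2.imwrite('pics/w1c.png',cv2.resize(w[85:295,200:410],None,fx=2.8,fy=2.8,interpolation=2))
E
```

```text
(no output)
```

View pics/w1c.png

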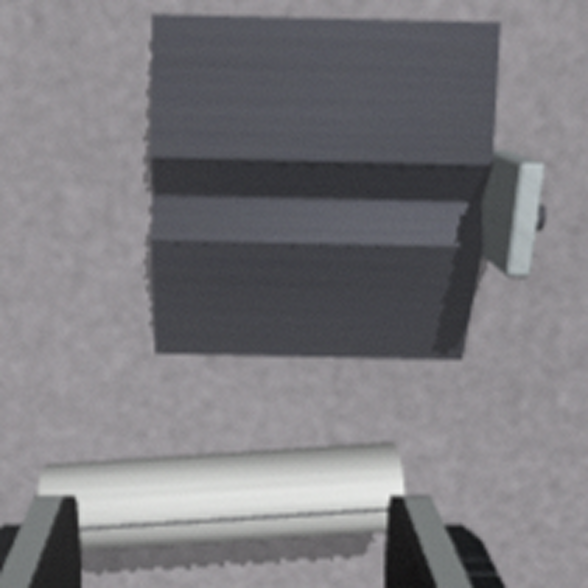

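```bash
python3 - <<'E'
from h import *
import pickle
o=pickle.load(open('o1.pkl','rb'));c=cam('wrist',o);T=cam('top');S=cam('scene')
C=np.array([ray(c,p,0) for p in((254.6,90),(377.9,92.9),(365,212.9),(255.4,210.7))]);print('corners',C.round(1).tolist())
e=[np.linalg.norm(C[1]-C[0]),np.linalg.norm(C[2]-C[3]),np.linalg.norm(C[0]-C[3]),np.linalg.norm(C[1]-C[2])];print(e)
cen=C.mean(0);yaw=.235;d=np.array([np.cos(yaw),np.sin(yaw),0]);n=np.array([-d[1],d[0],0])
print('block centre',cen)
B=lambda p:(round(float((p-cen)@d),1),round(float((p-cen)@n),1))
tb=ray(T,(270.06,236.23),4);print('top block centre',tb,B(tb))
# crests height check: far crest px (152,158),(490,162) of crop
for p in((152,158),(490,162),(150,240),(457,245)):
    u=(200+p[0]/2.8,85+p[1]/2.8);print('crest z12',B(ray(c,u,12)))
for p in((525,163),(545,163),(510,275),(527,275)):print('stop top z46',B(ray(c,(200+p[0]/2.8,85+p[1]/2.8),46)))
a,b=ray(c,(222,252.45),20),ray(c,(338,245.8),20)
N=np.cross(a-c[2],b-c[2]);N/=np.linalg.norm(N);N*=np.sign(N[1]);u=(b-a)/np.linalg.norm(b-a);pn=np.array([-u[1],u[0],0])
ax=a-pn*20/np.hypot(N[0],N[1]);off=20/np.hypot(N[0],N[1]);print('off',off,'N',N)
by=np.arctan2(u[1],u[0])
# ends
for x,y in((213.5,258),(343.5,252)):
    for z in(20,34): 
        e=ray(c,(x,y),z);print('end z',z,((e-ax)@u).round(1),B(ax+u*((e-ax)@u)))
print('bar yaw',by)
for P in [B(ray(T,(320.4,238.2),30)),B(ray(S,(269.6,195.8),30)),B(ray(T,(204.2,266.4),20))]:print('bar T,S; thin',P)
E
```

```text
corners [[478.3, 77.4, 0.0], [613.2, 109.9, 0.0], [647.6, -29.2, 0.0], [511.8, -62.1, 0.0]]
[np.float64(138.77059717906866), np.float64(139.70586249849026), np.float64(143.39206376265332), np.float64(143.30248563118062)]
block centre [562.72272204  23.98180356   0.        ]
top block centre [563.32654251  24.0780305    4.        ] (0.6, -0.0)
crest z12 (-69.4, 16.2)
crest z12 (68.9, 17.8)
crest z12 (-70.4, -17.8)
crest z12 (59.1, -16.9)
stop top z46 (71.9, 21.5)
stop top z46 (79.3, 21.7)
stop top z46 (71.7, -21.1)
stop top z46 (78.3, -21.0)
off 22.25297623465946 N [-0.28402291  0.85269788 -0.43844877]
end z 20 -11.8 (-120.1, -144.8)
end z 34 -7.8 (-116.2, -144.5)
end z 20 153.0 (44.1, -130.6)
end z 34 150.5 (41.6, -130.8)
bar yaw 0.3215291846180107
bar T,S; thin (-38.2, -127.8)
bar T,S; thin (-40.9, -128.4)
bar T,S; thin (-39.2, 186.7)
```

```bash
cat >> h.py <<'E'
CEN=np.array([562.9,24.,0]);YAW=.235;D=np.array([np.cos(YAW),np.sin(YAW),0]);N_=np.array([-D[1],D[0],0])
def B(p): p=np.array(p,float);return np.round([(p-CEN)@D,(p-CEN)@N_,p[2]],1)
def delta(x,y,z,yaw=YAW):
    o=get_obs();R=cv2.Rodrigues(np.array(o['eef_rot']))[0]
    G=np.column_stack([[np.cos(yaw),np.sin(yaw),0],[0,0,-1],[-np.sin(yaw),np.cos(yaw),0]])
    P=CEN+D*x+N_*y+[0,0,z]
    return (R.T@(P-o['position'])/1000).round(4),cv2.Rodrigues(R.T@G)[0].ravel().round(4)
E
python3 - <<'E'
from h import *
b=cv2.imread('pics/t1.png');T=cam('top');hs=cv2.cvtColor(b,cv2.COLOR_BGR2HSV)
for nm,lo,hi in(('orange',(3,120,90),(18,255,255)),('purple',(130,80,50),(160,255,255))):
    m=cv2.inRange(hs,lo,hi)
    for q in cv2.findContours(m,0,1)[0]:
        if cv2.contourArea(q)>150: print(nm,[B(ray(T,p,20)).tolist()[:2] for p in cv2.boxPoints(cv2.minAreaRect(q))])
print('now',B(get_obs()['position']))
print(delta(-38,-196,60),delta(-38,-196,4))
E
```

```text
orange [[42.1, -239.0], [63.4, -407.0], [25.5, -409.8], [4.7, -242.6]]
purple [[-210.9, -208.4], [-121.2, -346.8], [-153.8, -368.1], [-242.7, -229.8]]
purple [[166.9, -34.8], [286.0, -151.6], [257.8, -178.4], [139.4, -61.4]]
now [-35.8 -24.6 231.5]
(array([-0.0063,  0.1715, -0.1713]), array([0.0002, 0.0238, 0.0002])) (array([-0.0063,  0.2275, -0.1713]), array([0.0002, 0.0238, 0.0002]))
```

Emit:
servo_tool(delta_pos=[[-0.006,0.05,-0.171],[-0.006,0.05,-0.171],[-0.006,0.05,-0.171],[-0.006,0.05,-0.171],[-0.006,0.1,-0.171],[-0.006,0.15,-0.171],[-0.006,0.2,-0.171],[-0.006,0.225,-0.171],[-0.006,0.225,-0.171],[-0.006,0.225,-0.171]], turn=[[0,0.024,0],[0,0.024,0],[0,0.024,0],[0,0.024,0],[0,0.024,0],[0,0.024,0],[0,0.024,0],[0,0.024,0],[0,0.024,0],[0,0.024,0]], fingers=[-0.6,-0.6,-0.6,-0.6,-0.6,-0.6,-0.6,-0.6,-0.6,-0.6])

```text
time: 3.28
position: [573.0, -174.4, 7.8]
eef_rot: [-1.564, -0.187, 0.184]
contact_force: [0.4, -0.7, 1.0]
opening: 0.799
```

```bash
python3 - <<'E'
from h import *
o=get_obs();w=cams.get_image('wrist');t=cams.get_image('top');cv2.imwrite('pics/w2.png',w);print(o['time'],B(o['position']),o['opening'],delta(-38,-196,4))
E
```

```text
3.275 [ -36.3 -195.3    7.8] 0.7992041283888884 (array([-0.0019,  0.0041, -0.0003]), array([0.0016, 0.0011, 0.0022]))
```

View pics/w2.png

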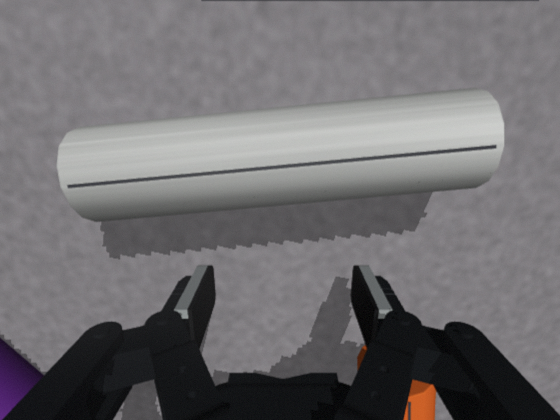

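Emit:
servo_tool(delta_pos=[[-0.002,0.003,0.006],[-0.002,0.003,0.012],[-0.002,0.003,0.018],[-0.002,0.003,0.023],[-0.002,0.003,0.028],[-0.002,0.003,0.033],[-0.002,0.003,0.038],[-0.002,0.003,0.043],[-0.002,0.003,0.048],[-0.002,0.003,0.053],[-0.002,0.003,0.058],[-0.002,0.003,0.063],[-0.002,0.003,0.068],[-0.002,0.003,0.072],[-0.002,0.003,0.076],[-0.002,0.003,0.079],[-0.002,0.003,0.081],[-0.002,0.003,0.082]], turn=[[0,0,0],[0,0,0],[0,0,0],[0,0,0],[0,0,0],[0,0,0],[0,0,0],[0,0,0],[0,0,0],[0,0,0],[0,0,0],[0,0,0],[0,0,0],[0,0,0],[0,0,0],[0,0,0],[0,0,0],[0,0,0]], fingers=[-0.6,-0.6,-0.6,-0.6,-0.6,-0.6,-0.6,-0.6,-0.6,-0.6,-0.6,-0.6,-0.6,-0.6,-0.6,-0.6,-0.6,-0.6])

```text
time: 5.62
position: [551.2, -95.3, 3.4]
eef_rot: [-1.563, -0.185, 0.185]
contact_force: [-0.0, -1.8, 1.0]
opening: 0.801
```

```bash
python3 - <<'E'
from h import *
o=get_obs();w=cams.get_image('wrist');t=cams.get_image('top')[180:320,180:360];cv2.imwrite('pics/w3.png',np.hstack([cv2.resize(w,(480,360)),cv2.resize(t,None,fx=1.75,fy=1.75*360/245)[:360]]));print(o['time'],B(o['position']),o['contact_force'])
E
```

```text
5.625 [ -39.1 -113.3    3.4] [-0.00396372 -1.84774939  1.03065691]
```

View pics/w3.png

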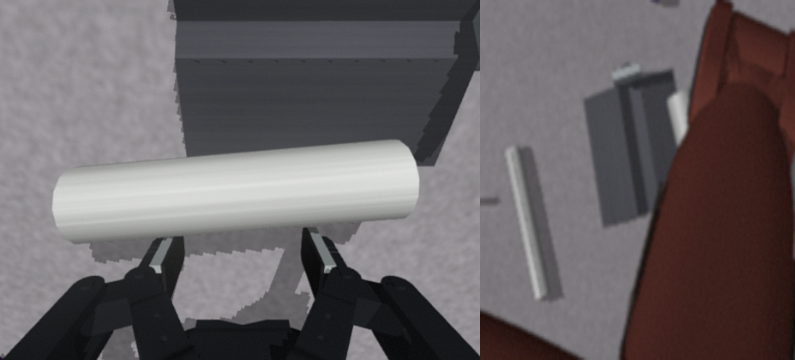

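Emit:
servo_tool(delta_pos=[[0,0,0.003],[0,0,0.006],[0,0,0.009],[0,0,0.012],[0,-0.001,0.015],[0,-0.001,0.018],[0,-0.002,0.021],[0,-0.002,0.024],[0,-0.003,0.027],[0,-0.003,0.03],[0,-0.004,0.033],[0,-0.004,0.036],[0,-0.005,0.039],[0,-0.006,0.042],[0,-0.007,0.045],[0,-0.008,0.048],[0,-0.008,0.05],[0,-0.008,0.051],[0,-0.008,0.051]], turn=[[0,0,0],[0,0,0],[0,0,0],[0,0,0],[0,0,0],[0,0,0],[0,0,0],[0,0,0],[0,0,0],[0,0,0],[0,0,0],[0,0,0],[0,0,0],[0,0,0],[0,0,0],[0,0,0],[0,0,0],[0,0,0],[0,0,0]], fingers=[-0.6,-0.6,-0.6,-0.6,-0.6,-0.6,-0.6,-0.6,-0.6,-0.6,-0.6,-0.6,-0.6,-0.6,-0.6,-0.6,-0.6,-0.6,-0.6])

```text
time: 8.1
position: [539.1, -45.4, 11.2]
eef_rot: [-1.563, -0.185, 0.185]
contact_force: [2.0, -2.8, 1.2]
opening: 0.801
```

```bash
python3 - <<'E'
from h import *
o=get_obs();w=cams.get_image('wrist');t=cams.get_image('scene')[160:280,220:400];cv2.imwrite('pics/w4.png',np.hstack([cv2.resize(w,(480,360)),cv2.resize(t,(320,360))[:360]]));print(o['time'],B(o['position']),o['contact_force'],delta(-38,-40,14))
E
```

```text
8.1 [-39.3 -61.9  11.2] [ 2.02179719 -2.8475348   1.24797966] (array([ 0.0013, -0.0028,  0.0219]), array([-0.0004,  0.0011, -0.    ]))
```

View pics/w4.png

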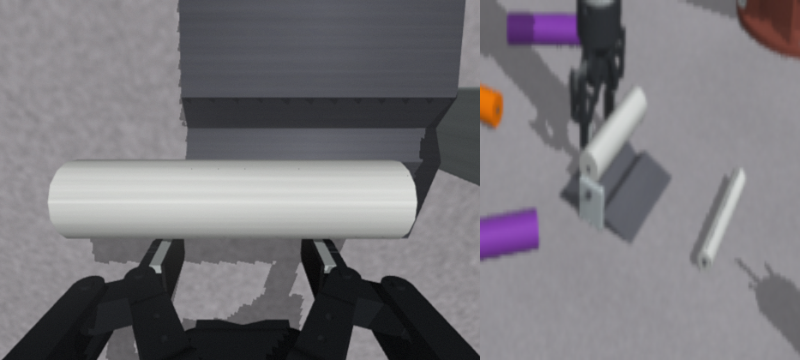

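The bar is now parallel to the groove, just short of the crest and clear of the stop. Continuing over the crest.

Emit:
servo_tool(delta_pos=[[0,-0.001,0.003],[0,-0.001,0.006],[0,-0.002,0.009],[0,-0.002,0.011],[0,-0.003,0.013],[0,-0.003,0.015],[0,-0.004,0.017],[0,-0.004,0.019],[0,-0.005,0.021],[0,-0.006,0.023],[0,-0.006,0.025],[0,-0.006,0.025],[0,-0.006,0.025],[0,-0.006,0.025]], turn=[[0,0,0],[0,0,0],[0,0,0],[0,0,0],[0,0,0],[0,0,0],[0,0,0],[0,0,0],[0,0,0],[0,0,0],[0,0,0],[0,0,0],[0,0,0],[0,0,0]], fingers=[-0.6,-0.6,-0.6,-0.6,-0.6,-0.6,-0.6,-0.6,-0.6,-0.6,-0.6,-0.6,-0.6,-0.6])

```text
time: 9.95
position: [533.3, -21.3, 17.3]
eef_rot: [-1.563, -0.185, 0.185]
contact_force: [0.1, -1.2, 0.5]
opening: 0.798
```

```bash
python3 - <<'E'
from h import *
o=get_obs();w=cams.get_image('wrist');t=cams.get_image('scene')[160:280,220:400];cv2.imwrite('pics/w5.png',np.hstack([cv2.resize(w,(480,360)),cv2.resize(t,(320,360))[:360]]));print(o['time'],B(o['position']),o['contact_force'])
c=cam('wrist',o);g=cv2.GaussianBlur(cv2.cvtColor(w,6),(5,5),0)
m=(g>165).astype(np.uint8);m[:120]=0;m[290:]=0
s=max(cv2.findContours(m,0,1)[0],key=cv2.contourArea);x,y,W,H=cv2.boundingRect(s);print(x,y,W,H,B(ray(c,(x,y+H/2),30)),B(ray(c,(x+W,y+H/2),30)),B(ray(c,(x+W/2,y+H/2),35)))
E
```

```text
9.95 [-39.3 -37.1  17.3] [ 0.09122028 -1.19604178  0.49022694]
69 168 406 74 [-133.4    3.5   30. ] [45.1  3.6 30. ] [-44.    5.2  35. ]
```

View pics/w5.png

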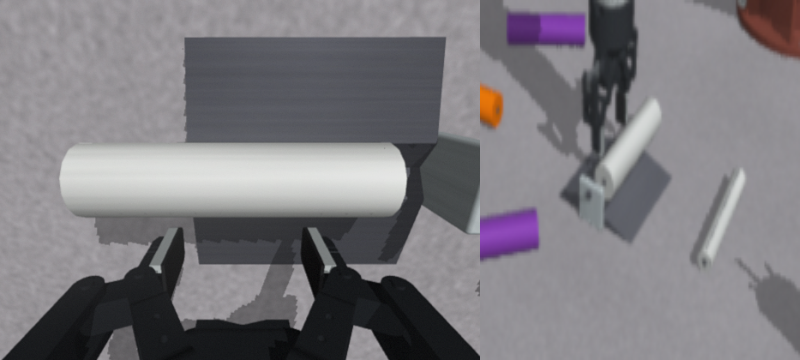

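The bar has rolled off the fingers into the groove with its middle at x ≈ −44 in the block frame, so it needs about 34 mm endwise. Next I'll retreat, shut the fingers and go behind its −x end.

Emit:
servo_tool(delta_pos=[[0,0,-0.02],[0,-0.03,-0.03],[0,-0.08,-0.03],[0,-0.12,-0.03],[-0.06,-0.12,0],[-0.116,-0.12,0.037],[-0.116,-0.12,0.037],[-0.116,-0.12,0.037],[-0.116,-0.12,0.037],[-0.116,-0.12,0.037],[-0.116,-0.12,0.037],[-0.116,-0.12,0.037],[-0.116,-0.12,0.037],[-0.116,-0.12,0.037],[-0.116,-0.12,0.037],[-0.116,-0.12,0.037]], turn=[[0,0,0],[0,0,0],[0,0,0],[0,0,0],[0,-0.2,0],[0,-0.4,0],[0,-0.6,0],[0,-0.8,0],[0,-1,0],[0,-1.2,0],[0,-1.4,0],[0,-1.57,0],[0,-1.57,0],[0,-1.57,0],[0,-1.57,0],[0,-1.57,0]], fingers=[-0.6,-0.6,-0.6,1,1,1,1,1,1,1,1,1,1,1,1,1])

```text
time: 12.05
position: [411.9, -12.5, 137.3]
eef_rot: [-1.089, -1.38, 1.38]
contact_force: [-0.3, -0.7, 0.3]
opening: -0.001
```

```bash
python3 - <<'E'
from h import *
o=get_obs();w=cams.get_image('wrist');t=cams.get_image('scene')[160:280,220:400];cv2.imwrite('pics/w6.png',np.hstack([cv2.resize(w,(480,360)),cv2.resize(t,(320,360))[:360]]));print(o['time'],B(o['position']),o['contact_force'],o['opening'],delta(-155,0,14,YAW+np.pi/2))
c=cam('wrist',o);R=cv2.Rodrigues(o['eef_rot'])[0];print(R.round(3))
g=cv2.GaussianBlur(cv2.cvtColor(w,6),(5,5),0)
m=(g>175).astype(np.uint8)
s=max(cv2.findContours(m,0,1)[0],key=cv2.contourArea);bp=cv2.boxPoints(cv2.minAreaRect(s));print(bp.round().tolist(),[B(ray(c,p,25)).tolist() for p in bp])
E
```

```text
12.05 [-155.3   -0.4  137.3] [-0.25624524 -0.7086129   0.27147971] -0.0013517862478274994 (array([ 0.0002,  0.1233, -0.0004]), array([-0.    , -0.0004,  0.    ]))
[[-0.232  0.    -0.973]
 [ 0.973 -0.    -0.232]
 [-0.    -1.    -0.   ]]
[[464.0, 368.0], [477.0, 243.0], [484.0, 244.0], [470.0, 369.0]] [[23.7, 188.5, 25.0], [-119.6, 173.9, 25.0], [-118.9, 179.8, 25.0], [24.7, 195.3, 25.0]]
```

View pics/w6.png

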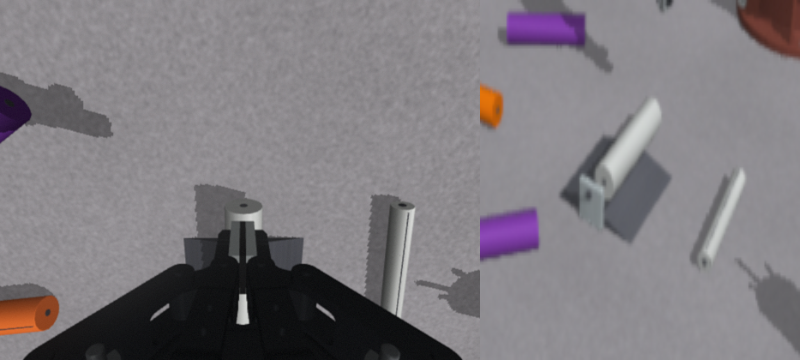

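```bash
python3 - <<'E'
from h import *
c=cam('wrist');print(B(ray(c,(284.5,239.5),25)))
S=cam('scene')
for p in((584+0,0),):pass
# far (+x) end face of bar in scene crop at (603,175)->full px; stop top edge
u=(220+(605-480)*180/320,160+178*120/360);print('+x end centre',u,B(ray(S,u,25)))
E
```

```text
[-123.7    0.7   25. ]
+x end centre (290.3125, 219.33333333333334) [29.1 -2.3 25. ]
```

Emit:
servo_tool(delta_pos=[[0,0.05,0],[0,0.1,0],[0,0.123,0],[0,0.123,0],[0,0.123,-0.005],[0,0.123,-0.01],[0,0.123,-0.015],[0,0.123,-0.018],[0,0.123,-0.021],[0,0.123,-0.024],[0,0.123,-0.027],[0,0.123,-0.03],[0,0.123,-0.033],[0,0.123,-0.036],[0,0.123,-0.039],[0,0.123,-0.042],[0,0.123,-0.044],[0,0.123,-0.045],[0,0.123,-0.045]], turn=[[0,0,0],[0,0,0],[0,0,0],[0,0,0],[0,0,0],[0,0,0],[0,0,0],[0,0,0],[0,0,0],[0,0,0],[0,0,0],[0,0,0],[0,0,0],[0,0,0],[0,0,0],[0,0,0],[0,0,0],[0,0,0],[0,0,0]], fingers=[1,1,1,1,1,1,1,1,1,1,1,1,1,1,1,1,1,1,1])

```text
time: 14.52
position: [455.8, -1.9, 14.3]
eef_rot: [-1.089, -1.381, 1.38]
contact_force: [-0.6, -0.4, 0.7]
opening: -0.001
```

```bash
python3 - <<'E'
from h import *
o=get_obs();w=cams.get_image('wrist');t=cams.get_image('scene')[180:250,250:355];cv2.imwrite('pics/w7.png',np.hstack([cv2.resize(w,(320,360)),cv2.resize(t,(480,360),interpolation=2)]));print(o['time'],B(o['position']),o['contact_force'])
E
```

```text
14.525 [-110.1   -0.2   14.3] [-0.58714557 -0.4249761   0.68770541]
```

View pics/w7.png

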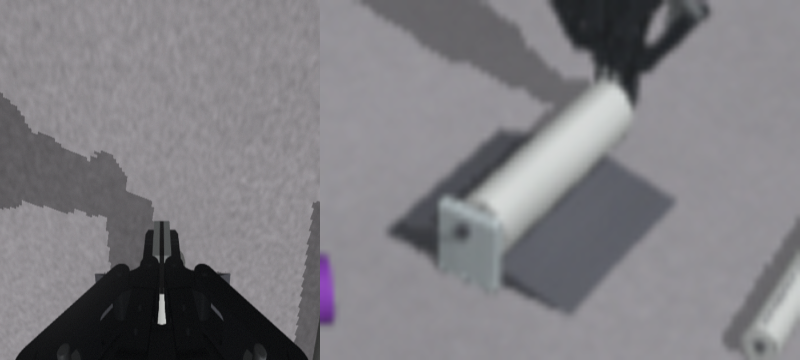

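The bar's end is now close to the stop. I'll creep on and watch for the force to rise.

Emit:
servo_tool(delta_pos=[[0,0,-0.001],[0,0,-0.002],[0,0,-0.003],[0,0,-0.004],[0,0,-0.005],[0,0,-0.006]], turn=[[0,0,0],[0,0,0],[0,0,0],[0,0,0],[0,0,0],[0,0,0]], fingers=[1,1,1,1,1,1])

```text
time: 15.38
position: [461.5, -0.5, 14.3]
eef_rot: [-1.089, -1.38, 1.38]
contact_force: [-1.1, -0.6, 1.3]
opening: -0.003
```

Emit:
servo_tool(delta_pos=[[0,0,-0.001],[0,0,-0.002],[0,0,-0.003]], turn=[[0,0,0],[0,0,0],[0,0,0]], fingers=[1,1,1])

```text
time: 15.75
position: [464.3, 0.2, 14.3]
eef_rot: [-1.088, -1.38, 1.38]
contact_force: [-3.7, -2.1, 1.6]
opening: 0.001
```

Emit:
servo_tool(delta_pos=[[0,0,-0.001],[0,0,-0.001]], turn=[[0,0,0],[0,0,0]], fingers=[1,1])

```text
time: 16.0
position: [464.2, 0.4, 14.1]
eef_rot: [-1.087, -1.379, 1.381]
contact_force: [-5.8, -1.4, 1.8]
opening: -0.001
```

Emit:
servo_tool(delta_pos=[[0,0,-0.001],[0,0,-0.002],[0,0,-0.002]], turn=[[0,0,0],[0,0,0],[0,0,0]], fingers=[1,1,1])

```text
time: 16.38
position: [464.1, 0.6, 13.7]
eef_rot: [-1.085, -1.375, 1.383]
contact_force: [-11.3, -4.5, 5.0]
opening: -0.004
```

The force climbs to about 12 N with no travel, and the TCP is at the predicted x ≈ −101, so the bar's end is on the stop. Backing off to check.

Emit:
servo_tool(delta_pos=[[0,0,0.003],[0,0,0.01],[0,0,0.03],[0,0,0.05],[0,-0.06,0.06],[0,-0.12,0.06],[0,-0.16,0.06],[0,-0.2,0.06],[0,-0.2,0.06],[0,-0.2,0.06]], turn=[[0,0,0],[0,0,0],[0,0,0],[0,0,0],[0,0,0],[0,0,0],[0,0,0],[0,0,0],[0,0,0],[0,0,0]], fingers=[1,1,1,1,1,1,1,1,1,1])

```text
time: 17.62
position: [408.7, -13.0, 213.8]
eef_rot: [-1.089, -1.38, 1.38]
contact_force: [0.8, -0.0, 1.3]
opening: 0.006
```

```bash
python3 - <<'E'
from h import *
o=get_obs();w=cams.get_image('top')[180:300,180:360];t=cams.get_image('scene')[180:250,250:355];cv2.imwrite('pics/w8.png',np.hstack([cv2.resize(w,(400,300),interpolation=2),cv2.resize(t,(400,300),interpolation=2)]));print(o['time'],B(o['position']),o['contact_force'])
b=cams.get_image('wrist');cv2.imwrite('pics/w9.png',b)
# thin bar unchanged?
T=cam('top');g=cv2.cvtColor(w,6)
m=(g>125).astype(np.uint8)
for q in cv2.findContours(m,0,1)[0]:
    if cv2.contourArea(q)>25:
        r=cv2.minAreaRect(q);print(r[0][0]+180,r[0][1]+180,r[1],[B(ray(T,p+[180,180],40)).tolist()[:2] for p in cv2.boxPoints(r)])
E
```

```text
17.625 [-1.585e+02 -1.000e-01  2.138e+02] [ 0.84404299 -0.00482783  1.25618909]
204.23406982421875 266.21375274658203 (60.703765869140625, 5.622378349304199) [[38.3, 196.3], [38.9, 181.8], [-118.5, 171.9], [-119.0, 186.2]]
265.34759521484375 226.25029373168945 (41.545867919921875, 14.38126277923584) [[81.8, 19.5], [77.7, -18.3], [-31.9, -6.3], [-27.8, 31.0]]
```

View pics/w8.png

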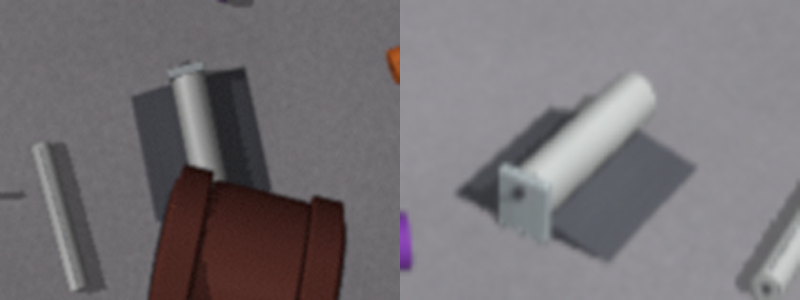

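```bash
python3 - <<'E'
from h import *
c=cam('wrist');g=cv2.GaussianBlur(cv2.cvtColor(cv2.imread('pics/w9.png'),6),(3,3),0)
for x in (-90,-124):
  print('pred end centre/top/bottom',x,[proj(c,CEN+D*x+np.array([0,0,z])).round(1).tolist() for z in(5,25,45)])
u=int(round(proj(c,CEN+D*-90+np.array([0,0,25]))[0]))
print(u,[(r,int(g[r,u])) for r in range(150,330,4)])
for r in (r for r in range(200,300,6)):
  x=np.where(g[r,u-70:u+70]>165)[0]; print(r,(x.min()+u-70,x.max()+u-70) if len(x) else None)
E
```

```text
pred end centre/top/bottom -90 [[283.0, 235.3], [283.0, 242.1], [283.1, 249.8]]
pred end centre/top/bottom -124 [[283.0, 209.0], [283.0, 214.7], [283.1, 221.0]]
283 [(150, 141), (154, 140), (158, 144), (162, 141), (166, 139), (170, 138), (174, 142), (178, 142), (182, 140), (186, 143), (190, 136), (194, 134), (198, 139), (202, 142), (206, 140), (210, 139), (214, 141), (218, 138), (222, 149), (226, 144), (230, 107), (234, 94), (238, 92), (242, 50), (246, 93), (250, 155), (254, 181), (258, 84), (262, 27), (266, 26), (270, 24), (274, 24), (278, 23), (282, 23), (286, 21), (290, 19), (294, 19), (298, 24), (302, 26), (306, 25), (310, 25), (314, 24), (318, 24), (322, 24), (326, 23)]
200 None
206 None
212 None
218 None
224 None
230 None
236 None
242 None
248 (np.int64(295), np.int64(298))
254 (np.int64(281), np.int64(298))
260 (np.int64(298), np.int64(298))
266 None
272 None
278 None
284 None
290 None
296 None
```

The centre mark on the bar's −x end is at row 242, against a predicted 242.1 for a seated bar.

```bash
python3 -c "
from h import *
print(job.finish_job(),get_obs()['time'])"
```

```text
the job is handed in; nothing more can be done
the job is handed in; nothing more can be done
```

The thick bar is in the V-block's groove with its end against the stop, and I handed the job in at about 18 s of the 54 s allowed. The hand-in reports no verdict.

**What I did:** I rolled the bar along the bench and up the ramp by pushing its side with two spread fingers, which also turned it parallel to the groove. Once it dropped in, I pushed it about 34 mm endwise with the shut fingers. At the stop the force rose to about 12 N with no further travel. I then backed the arm clear.

**Last checks:**
- **Bar position:** in the wrist view, the centre of the bar's free end is at pixel row 242. The prediction for a bar touching the stop was 242.1. The scene view also shows it in the groove against the stop.
- **Thin bar:** it has not moved in the top view (its image moved about 0.2 pixel).
- **Mouse and pen cup:** I did not measure these again. The arm stayed well away from both.

**Disagreement between views:** before the push, the top and scene cameras placed the bar about 9 mm closer to the block than the wrist view did. I put that down to measuring only the bright highlight on the bar, and used the wrist value.

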